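Find the feed gap with the right drag using a feeler gauge

ROBOT

A 7-joint arm with a two-finger parallel gripper is mounted at the origin on the work surface. World frame = base frame: x ahead of the robot, y to its left, z up, the work surface at z = 0. Lengths are in m, angles in rad, forces in N, time in s.
With the tool pointing down it reaches from about 0.35 to 0.9 m from the base axis. Payload 8.1 kg.
Tool frame: the origin (TCP) lies midway between the tips of the shut fingers; the grasp point (between the pads) lies 19 mm behind it; z points along the fingers, y is the line along which they close (so a half turn about z gives the same grasp; the last joint's range is limited). The gripper opens to 92 mm and grips with 3 to 60 N. Pads are 19 mm wide; open, the fingers measure 130 mm over their backs; the gripper's body (75 mm by 190 mm) begins 47 mm behind the grasp point.
Start: joints at [-1.224, 0.434, 0.025, 1.573, -0.012, 1.134, -0.075], TCP at [0.272, 0.563, 0.227] pointing down, gripper open.
Joint ranges: [-2.62, 2.62], [-0.44, 2.09], [-1.27, 1.32], [0.08, 2.57], [-1.32, 4.46], [0.12, 2], [-2.74, 2.74]. Speed limits (rad/s): [2.22, 2.22, 3.01, 3.01, 3.14, 3.14, 3.14].

INTERFACE

Orientations are given as a unit quaternion [x, y, z, w].
In Python, from workcell import manip, eyes, order gives the robot as it stands.
- The arm moves only by the tool jog_arm, never from a script. Its argument "series" is a list of rows, each an object of numbers: "tx", "ty", "tz": the shift along the tool's x, y, z in m; "roll": the turn about the tool's z in degrees; "gripper": the opening, from 0 (shut) to 1 (fully open). A call has 1 to 12 rows; each row is the pose to reach, as a shift and turn from the pose commanded when the call began, along the tool's axes at that moment; what a row does not reach only later rows make up. A row lasts 1/12 s, in which the tool goes at most 41.7 mm and 7.16 degrees, less where a joint would pass 70% of its speed; a pose out of reach is approached as far as the arm can. A call with a gripper value outside its range is refused whole. The fingers move at their own pace and stop on an object; "newtons" is the grip in N (left out, the last holds). Time passes only in rows, so rows that repeat a pose let the fingers close. It gives the time, the measured TCP pose, the force, the opening and the grip force at its end, in the units of the state.
- manip.sense(): the state, without advancing time (a new reading comes with each control period).
- eyes.capture(name): name is "scene" or "side" or "wrist"; returns the picture (420x560x3 uint8, blue, green, red); there is no depth.
- eyes.camera_model(name): a dict with "camera_matrix" (3x3 intrinsics, pixels), "k1" (the pictures are not rectified: a ray, as slopes to the right and down, at radius r is drawn at 1 + k1 r^2 times it, then the intrinsics apply), "rvec" (rotation vector, rad) and "tvec" (3), from world to camera coordinates, as OpenCV has them; the wrist camera has in their place "mount" (4x4, takes a point from camera to tool coordinates, whose origin is the TCP and whose axes are the flange's). Camera axes: x right, y down, z forward; pixel columns grow to the right and rows downward; lengths in m; the calibration is good to about 2 mm. A picture is of the moment at which its call begins: read the wrist's pose just before it. camera_model takes no time and is no camera call.
- order.hand_in(): hands the job in; it is judged then, once.
The state is a dict: "time": time; "qpos": joint angles; "joint_vel": joint speeds; "tau": joint torques, N m; "ee_pos": TCP position; "tool_rot": TCP orientation; "wrist_force": force on the tool from outside, world axes, zero at the start; "ft_torque": the same for the moment, N m; "finger_gap": finger opening in m; "grasp_force": force on a finger pad.
Only numpy, scipy, OpenCV 4.12 (cv2) and the standard library are available. Lean on these libraries where they do the work, as an engineer would, in place of code of your own. Each camera call takes 0.05 s, during which the arm holds its last target. There are 200 camera calls.

TASK

Take the red-handled feeler gauge out of its stand and find by feel which of the three gaps of the copier's paper-feed unit has the right fit: the blade goes in with a steady light drag, where another gap lets it drop in slack and another is too tight to enter. Leave the gauge standing in the right gap, pushed fully home until its handle sits flush on the unit, and let go. Never force it into the tight gap, and leave the other things on the desk alone.

Things in the scene. Friction and masses are not known exactly. Their poses are not given: they have to be found in the camera images.
- gauge: Feeler gauge, upright. Steel blade 5 mm thick (x), 20 wide (y), 55 long, its lowest 3 mm only 3 mm thick; above it a red handle block 14 (x) x 30 (y) x 45 mm tall. About 90 g. Origin: centre of the blade's lower end, z up to the handle (at z 55 to 100 mm). Grip the handle across its 14 mm (x). It starts in the stand, hanging by its handle.
- gauge_shoulder (a point): Centre of the underside of the gauge's handle, 55 mm above the blade's lower end; axes as the gauge.
- stand: Fixed black block 60 (x) x 52 (y) x 65 mm tall, slot 8 (x) x 26 mm (y) in its top, foot 85 x 75 mm. Origin: centre of its underside, z up. The gauge starts with its axes parallel to the stand's; lift it 60 mm or more to clear.
- feed_unit: Fixed grey paper-feed unit with a light top, 88 mm deep (x -34 to +54), 274 mm long (y), 80 mm tall. Origin: on its underside below the middle gap. Three slots 8 mm (x) x 26 mm (y) in a row along y open upward, right through to the desk. The -x wall of each is plain; in the +x wall is a sprung pad. Over 60 N between gauge and unit damages it.
- gap_blue (a point): Centre of the mouth of the gap beside the blue mark, on the unit's top, 80 mm above the desk, at y = -75 mm of the unit; axes as the unit. The mouth is bevelled to 11.6 mm (x) over its top 5 mm; the walls lie 4 mm either side of the centre. Each pad leaves 3.5 mm free at the -x wall; the blade pushes it back to +x and rests on the -x wall, its centre 1.5 mm to -x.
- gap_yellow (a point): The same for the middle gap, by the yellow mark, y = 0 of the unit. In every gap the blade's end meets the pad's 15 degree lead-in 20 to 34 mm below the mouth, then rubs on it until home at 55 mm. The pads look alike; which gap has which spring is drawn anew each time.
- gap_green (a point): The same for the gap by the green mark, y = +75 mm of the unit. Right gap: sliding drag 2 to 10 N, up to 16 N while the lead-in is passed (26 to 38 mm deep), all the way home; the gauge stays put on release. Slack gap: drag under 1 N. Tight gap: the push climbs past 18 N before 40 mm; going on wedges and jams it. The force sags a little when motion stops.
- spray: Blue spray bottle with a white trigger head, 72 mm across, 165 mm tall, a bystander. Origin: centre of its underside.
- stapler: Black stapler 140 x 34 x 41 mm, a bystander. Origin: centre of its underside.
- mug: White mug, 80 mm across, 90 mm tall, a bystander. Origin: centre of its underside.

How it is judged:
On the way, in this order (a step that is already met when the one before it is completed fails the run):
1. the gauge is drawn out of its stand (z of gauge in the frame of stand above 0.07 m), for 0.1 s.
2. the gauge is fully home in one of the gaps (((horizontal distance between gauge_shoulder and gap_blue below 0.007 m and z of gauge_shoulder in the frame of gap_blue between -0.004 and 0.003 m) or (horizontal distance between gauge_shoulder and gap_yellow below 0.007 m and z of gauge_shoulder in the frame of gap_yellow between -0.004 and 0.003 m) or (horizontal distance between gauge_shoulder and gap_green below 0.007 m and z of gauge_shoulder in the frame of gap_green between -0.004 and 0.003 m))), for 0.1 s.
At the end, for the whole second after the job is handed in: The gauge stands upright (within 7 degrees), at rest and released, in the gap whose pad grips it (3 to 30 N between gauge and unit; the slack gap gives only its weight), its handle's underside within 3 mm of the unit's top and 7 mm of that gap's centre (((horizontal distance between gauge_shoulder and gap_blue below 0.007 m and z of gauge_shoulder in the frame of gap_blue between -0.004 and 0.003 m) or (horizontal distance between gauge_shoulder and gap_yellow below 0.007 m and z of gauge_shoulder in the frame of gap_yellow between -0.004 and 0.003 m) or (horizontal distance between gauge_shoulder and gap_green below 0.007 m and z of gauge_shoulder in the frame of gap_green between -0.004 and 0.003 m)) and contact force between gauge and feed_unit between 3 and 30 N and angle between gauge's own z axis and vertical below 0.12 rad and linear speed of gauge below 0.02 m/s and contact force between the fingers and gauge below 0.1 N); the robot touches nothing.
It fails at once if the gauge is pressed on the feed unit with more than 60 N (contact force between gauge and feed_unit above 60 N).
It fails at once if a bystander is shoved by more than 30 mm or tipped (distance of any of spray, stapler, mug from where it was at the start of the episode above 0.03 m or angle between any of spray, stapler, mug's own z axis and vertical above 0.3 rad).
It also fails if it takes over 72 s, if anything falls off the work surface, if the arm or the gripper's body presses on something with over 40 N, if the wrist force passes 120 N, or if a joint passes its speed limit or range.

## Working session

There is one attempt and no reset: what is moved stays moved. The work goes in short steps, Python scripts to look and compute and a tool call to move; the robot and the scene stay as the last step left them, time stands still between calls to the robot, and variables do not carry over. Pictures are saved under pics/ and viewed, at most 10 in all, crops included, and the job is handed in when it is done.

Besides the shell and the picture viewer there is one more tool, called after "Call:" by a JSON object that holds its "api" and its "payload", one argument or row to a line. jog_arm: Moves the arm, as the interface text tells. Its arguments: {"type":"object","properties":{"series":{"type":"array"},"newtons":{"type":"number"}},"required":["series"]}

```bash
mkdir -p pics; ls; python3 - <<'E'
from workcell import manip, eyes, order
import cv2,json
s=manip.sense();print(s)
for n in("scene","side"):
    cv2.imwrite(f"pics/{n}0.png",eyes.capture(n)); print(n,eyes.camera_model(n))
print(eyes.camera_model("wrist"))
E
```

```text
pics
{'time': 0.0, 'qpos': array([-1.22360651,  0.43520922,  0.02498175,  1.57407523, -0.01161803,
        1.13399946, -0.07506235]), 'joint_vel': array([ 0.00025008,  0.00115049, -0.00215561,  0.00028887,  0.00108939,
        0.00121065, -0.00090775]), 'tau': array([ 9.23872794e-04, -6.67869830e+01,  9.85401571e-01, -3.14446557e+01,
       -6.05124445e-02,  4.31027322e-02,  1.51512982e-04]), 'ee_pos': array([0.27156739, 0.56236136, 0.22596207]), 'tool_rot': array([ 2.23027020e-01,  9.74811957e-01, -7.65207456e-04, -1.09552310e-04]), 'wrist_force': array([ 0.12859379, -0.75833169,  0.5802125 ]), 'ft_torque': array([-0.03073462,  0.01412821,  0.04095758]), 'grasp_force': 0.0, 'finger_gap': 0.09199881621238784}
scene {'camera_matrix': array([[466.99799699,   0.        , 279.95443158],
       [  0.        , 466.99799699, 209.50525771],
       [  0.        ,   0.        ,   1.        ]]), 'k1': -0.03534370053292657, 'rvec': array([ 2.13892114,  1.29550078, -0.48611366]), 'tvec': array([-0.26226679, -0.36367899,  1.51083552])}
side {'camera_matrix': array([[379.79249122,   0.        , 276.5057124 ],
       [  0.        , 379.79249122, 214.48388378],
       [  0.        ,   0.        ,   1.        ]]), 'k1': 0.00013837085655774516, 'rvec': array([ 2.05543565, -0.89788296,  0.4423118 ]), 'tvec': array([-0.44439918,  0.32910562,  0.56899743])}
{'camera_matrix': array([[353.09801267,   0.        , 284.2976662 ],
       [  0.        , 353.09801267, 210.53756828],
       [  0.        ,   0.        ,   1.        ]]), 'k1': 0.00566095074431742, 'mount': array([[ 2.34755641e-05, -9.62163044e-01, -2.72474358e-01,
         7.26490299e-02],
       [ 9.99999419e-01, -2.71164097e-04,  1.04369316e-03,
         8.09937892e-04],
       [-1.07808825e-03, -2.72474224e-01,  9.62162479e-01,
        -1.59559515e-01],
       [ 0.00000000e+00,  0.00000000e+00,  0.00000000e+00,
         1.00000000e+00]])}
```

View pics/scene0.png

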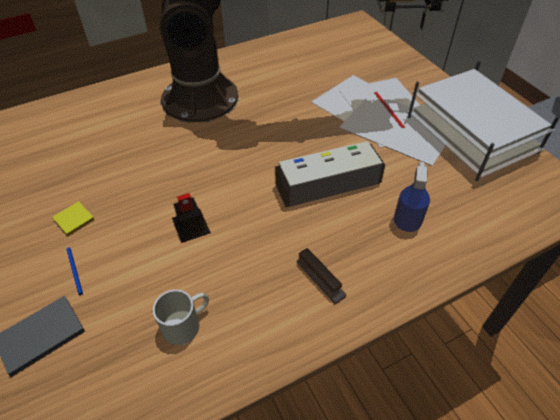

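View pics/side0.png

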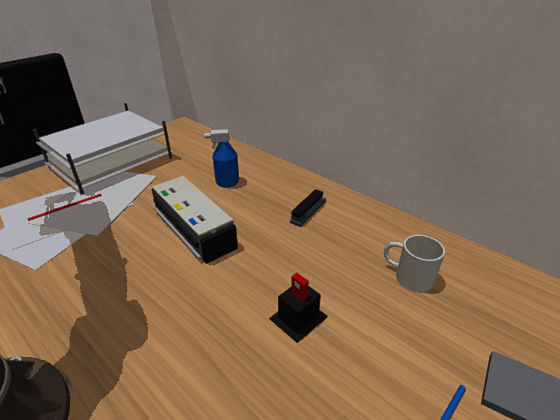

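Scene: stand at about (188,215), unit top (330,165), marks blue (299,160), yellow (326,154), green (352,148). Side: handle (300,287), unit top (193,207).

```bash
cat > h.py <<'E'
import numpy as np,cv2
from scipy.spatial.transform import Rotation as R
from workcell import manip,eyes
def ray(m,uv,T=None):
    K=m["camera_matrix"];d=np.array([(uv[0]-K[0,2])/K[0,0],(uv[1]-K[1,2])/K[1,1]])
    p=d.copy()
    for _ in range(20): p=d/(1+m["k1"]*(p@p))
    v=np.array([*p,1.])
    if T is None:
        r=cv2.Rodrigues(m["rvec"])[0];o=-r.T@m["tvec"];v=r.T@v
    else: o=T[:3,3];v=T[:3,:3]@v
    return o,v/np.linalg.norm(v)
def wristT(s):
    T=np.eye(4);T[:3,:3]=R.from_quat(s["tool_rot"]).as_matrix();T[:3,3]=s["ee_pos"]
    return T@eyes.camera_model("wrist")["mount"]
def tri(rays):
    A=sum(np.eye(3)-np.outer(v,v) for o,v in rays);b=sum((np.eye(3)-np.outer(v,v))@o for o,v in rays)
    p=np.linalg.solve(A,b);return p,[np.linalg.norm(np.cross(p-o,v)) for o,v in rays]
def atz(r,z): o,v=r;return o+v*(z-o[2])/v[2]
E
python3 - <<'E'
import cv2
a=cv2.imread("pics/scene0.png")[130:250,160:400];b=cv2.imread("pics/side0.png")[170:345,140:340]
cv2.imwrite("pics/c1.png",cv2.resize(a,None,fx=3.3,fy=3.3,interpolation=cv2.INTER_CUBIC))
cv2.imwrite("pics/c2.png",cv2.resize(b,None,fx=3.4,fy=3.4,interpolation=cv2.INTER_CUBIC))
E
```

```text
(no output)
```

View pics/c1.png

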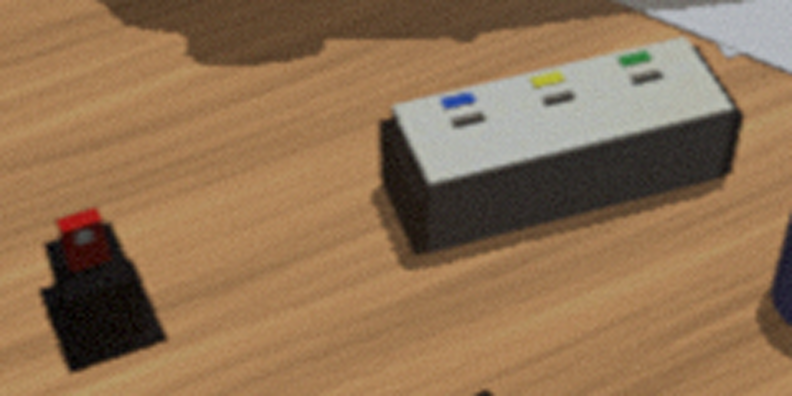

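View pics/c2.png

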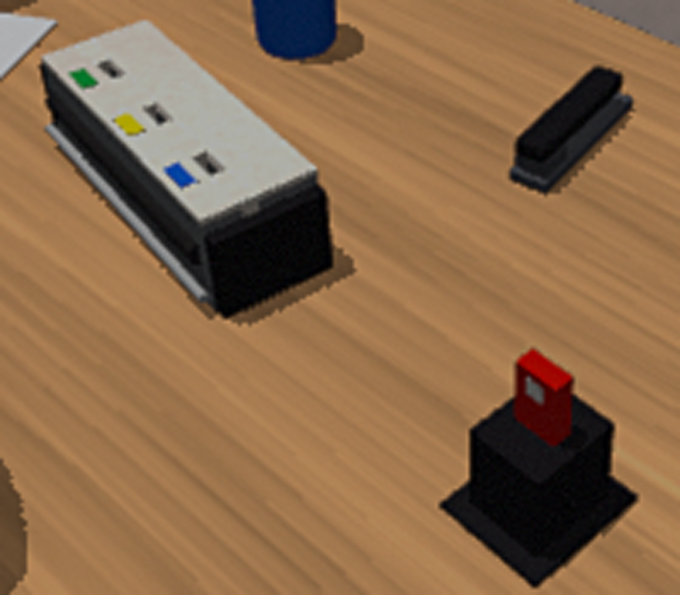

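Crop 1: slots blue (468,120), yellow (558,98), green (646,77), handle top centre (80,222). Crop 2: slots (207,163), (157,113), (111,69); handle top centre (545,369).

```bash
python3 - <<'E'
from h import *
S=eyes.camera_model("scene");D=eyes.camera_model("side")
f=lambda c:ray(S,[(c[0]+.5)/3.3-.5+160,(c[1]+.5)/3.3-.5+130])
g=lambda c:ray(D,[(c[0]+.5)/3.4-.5+140,(c[1]+.5)/3.4-.5+170])
P={}
for n,a,b in [("blue",(468,120),(207,163)),("yel",(558,98),(157,113)),("green",(646,77),(111,69)),("htop",(80,222),(545,369))]:
    P[n],e=tri([f(a),g(b)]);print(n,P[n].round(4),np.round(e,4))
d=P["green"]-P["blue"];print("len",np.linalg.norm(d),"unit yaw",np.degrees(np.arctan2(-d[0],d[1])))
# handle top corners from side, at z .110
q=[atz(g(c),P["htop"][2]) for c in [(517,362),(534,350),(573,376),(556,387)]]
for i in range(4):
    e=q[(i+1)%4]-q[i];print(np.linalg.norm(e[:2]),np.degrees(np.arctan2(e[1],e[0])))
q=[atz(g(c),0) for c in [(441,505),(536,585),(637,496)]]
for i in range(2):
    e=q[i+1]-q[i];print(np.linalg.norm(e[:2]),np.degrees(np.arctan2(e[1],e[0])))
s=manip.sense();print(R.from_quat(s["tool_rot"]).as_matrix().round(3))
E
```

```text
blue [0.5017 0.0977 0.0781] [0. 0.]
yel [0.514  0.1712 0.0787] [0.0003 0.0003]
green [0.5259 0.2453 0.0783] [0.0006 0.0006]
htop [ 0.4885 -0.2095  0.1066] [0.0005 0.0005]
len 0.1495588433053389 unit yaw -9.310181981583437
0.012763129374739557 -3.8191243197521008
0.027187693157024833 -91.29116988509904
0.012011598208602214 172.60086683252376
0.026484879517106152 90.45556058598754
0.07422326065782298 -92.67089764528984
0.08430246725989252 -2.7872723344803205
[[-0.9    0.435 -0.   ]
 [ 0.435  0.9   -0.001]
 [-0.    -0.001 -1.   ]]
```

Call:
{"api": "jog_arm", "payload": {
  "series": [
    {"tx": -0.388,"ty": -0.246,"roll": 73.5,"gripper": 1},
    {"tx": -0.388,"ty": -0.246,"roll": 73.5},
    {"tx": -0.388,"ty": -0.246,"roll": 73.5},
    {"tx": -0.388,"ty": -0.246,"roll": 73.5},
    {"tx": -0.388,"ty": -0.246,"roll": 73.5},
    {"tx": -0.388,"ty": -0.246,"roll": 73.5},
    {"tx": -0.388,"ty": -0.246,"roll": 73.5},
    {"tx": -0.388,"ty": -0.246,"roll": 73.5},
    {"tx": -0.388,"ty": -0.246,"roll": 73.5},
    {"tx": -0.388,"ty": -0.246,"roll": 73.5},
    {"tx": -0.388,"ty": -0.246,"roll": 73.5},
    {"tx": -0.388,"ty": -0.246,"roll": 73.5}
  ]
}}

```text
schema error: expected keys tx, ty, tz, roll, gripper
```

Call:
{"api": "jog_arm", "payload": {
  "series": [
    {"tx": -0.388,"ty": -0.246,"tz": 0,"roll": 73.5,"gripper": 1},
    {"tx": -0.388,"ty": -0.246,"tz": 0,"roll": 73.5,"gripper": 1},
    {"tx": -0.388,"ty": -0.246,"tz": 0,"roll": 73.5,"gripper": 1},
    {"tx": -0.388,"ty": -0.246,"tz": 0,"roll": 73.5,"gripper": 1},
    {"tx": -0.388,"ty": -0.246,"tz": 0,"roll": 73.5,"gripper": 1},
    {"tx": -0.388,"ty": -0.246,"tz": 0,"roll": 73.5,"gripper": 1},
    {"tx": -0.388,"ty": -0.246,"tz": 0,"roll": 73.5,"gripper": 1},
    {"tx": -0.388,"ty": -0.246,"tz": 0,"roll": 73.5,"gripper": 1},
    {"tx": -0.388,"ty": -0.246,"tz": 0,"roll": 73.5,"gripper": 1},
    {"tx": -0.388,"ty": -0.246,"tz": 0,"roll": 73.5,"gripper": 1},
    {"tx": -0.388,"ty": -0.246,"tz": 0,"roll": 73.5,"gripper": 1},
    {"tx": -0.388,"ty": -0.246,"tz": 0,"roll": 73.5,"gripper": 1}
  ]
}}

```text
time: 1.1
ee_pos: [0.518, 0.1635, 0.2271]
tool_rot: [0.766, 0.643, -0.0, 0.002]
wrist_force: [-0.1, -1.6, 0.5]
finger_gap: 0.0918
grasp_force: 0.0
```

```bash
python3 - <<'E'
from h import *
import pickle
s=manip.sense();im=eyes.capture("wrist");pickle.dump((wristT(s),s,im),open("w1.pkl","wb"));print(s["ee_pos"],R.from_quat(s["tool_rot"]).as_matrix().round(4),s["time"])
cv2.imwrite("pics/w1.png",cv2.resize(im,(800,600),interpolation=cv2.INTER_CUBIC))
E
```

```text
[0.51796392 0.1635377  0.22712852] [[ 0.1741  0.9847  0.0027]
 [ 0.9847 -0.1741 -0.0038]
 [-0.0033  0.0033 -1.    ]] 1.1
```

View pics/w1.png

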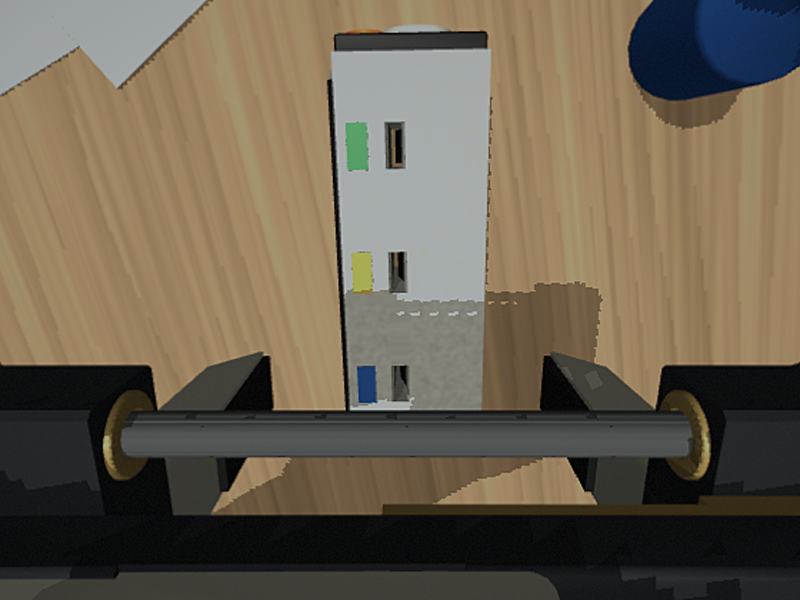

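Wrist view: slot mouths green (395,145), yellow (398,272), blue (400.5,384) in the 800 px picture. Top's edges at about x=333 and x=490 near its far end.

```bash
python3 - <<'E'
from h import *
import pickle
T,s,im=pickle.load(open("w1.pkl","rb"));W=eyes.camera_model("wrist");S=eyes.camera_model("scene");D=eyes.camera_model("side")
f=lambda c:ray(S,[(c[0]+.5)/3.3-.5+160,(c[1]+.5)/3.3-.5+130])
g=lambda c:ray(D,[(c[0]+.5)/3.4-.5+140,(c[1]+.5)/3.4-.5+170])
w=lambda c:ray(W,[(c[0]+.5)*.7-.5,(c[1]+.5)*.7-.5],T)
Q={}
for n,a,b,c in [("blue",(468,120),(207,163),(400.5,384)),("yel",(558,98),(157,113),(398,272)),("green",(646,77),(111,69),(395,145))]:
    p,e=tri([f(a),g(b),w(c)]);Q[n]=atz(w(c),.08);print(n,p.round(4),np.round(e,4),Q[n].round(4))
d=Q["green"]-Q["blue"];print(np.linalg.norm(d),np.degrees(np.arctan2(-d[0],d[1])))
a,b=[atz(w(c),.08) for c in[(333,60),(490,60)]];print(np.linalg.norm(a-b))
# to gauge hover
Rm=R.from_quat(s["tool_rot"]).as_matrix();print(Rm.T@(np.array([.4885,-.2095,.215])-s["ee_pos"]))
E
```

```text
blue [0.5025 0.0961 0.0795] [0.001  0.0016 0.0017] [0.5034 0.0948 0.08  ]
yel [0.5146 0.1704 0.0793] [0.0007 0.0009 0.001 ] [0.5154 0.1698 0.08  ]
green [0.5264 0.2448 0.0787] [0.0009 0.0008 0.0008] [0.5271 0.2443 0.08  ]
0.1513323871786376 -8.999450063697765
0.08719256264762446
[-0.37242808  0.03589211  0.01346971]
```

Call:
{"api": "jog_arm", "payload": {
  "series": [
    {"tx": -0.452,"ty": 0.036,"tz": 0,"roll": -6.6,"gripper": 1},
    {"tx": -0.452,"ty": 0.036,"tz": 0,"roll": -6.6,"gripper": 1},
    {"tx": -0.452,"ty": 0.036,"tz": 0,"roll": -6.6,"gripper": 1},
    {"tx": -0.452,"ty": 0.036,"tz": 0,"roll": -6.6,"gripper": 1},
    {"tx": -0.452,"ty": 0.036,"tz": 0,"roll": -6.6,"gripper": 1},
    {"tx": -0.452,"ty": 0.036,"tz": 0,"roll": -6.6,"gripper": 1},
    {"tx": -0.452,"ty": 0.036,"tz": 0,"roll": -6.6,"gripper": 1},
    {"tx": -0.452,"ty": 0.036,"tz": 0,"roll": -6.6,"gripper": 1},
    {"tx": -0.452,"ty": 0.036,"tz": 0,"roll": -6.6,"gripper": 1},
    {"tx": -0.452,"ty": 0.036,"tz": 0,"roll": -6.6,"gripper": 1},
    {"tx": -0.452,"ty": 0.036,"tz": 0,"roll": -6.6,"gripper": 1},
    {"tx": -0.452,"ty": 0.036,"tz": 0,"roll": -6.6,"gripper": 1}
  ]
}}

```text
time: 2.15
ee_pos: [0.4745, -0.2868, 0.2271]
tool_rot: [0.726, 0.688, -0.002, 0.001]
wrist_force: [0.0, -1.1, 0.3]
finger_gap: 0.092
grasp_force: 0.0
```

```bash
python3 - <<'E'
from h import *
import pickle
s=manip.sense();im=eyes.capture("wrist");pickle.dump((wristT(s),s,im),open("w2.pkl","wb"));print(s["ee_pos"],R.from_quat(s["tool_rot"]).as_matrix().round(4),s["time"])
cv2.imwrite("pics/w2.png",cv2.resize(im,(800,600),interpolation=cv2.INTER_CUBIC))
E
```

```text
[ 0.47452223 -0.286789    0.22705042] [[ 5.460e-02  9.985e-01 -3.000e-04]
 [ 9.985e-01 -5.460e-02 -4.300e-03]
 [-4.300e-03 -1.000e-04 -1.000e+00]] 2.15
```

View pics/w2.png

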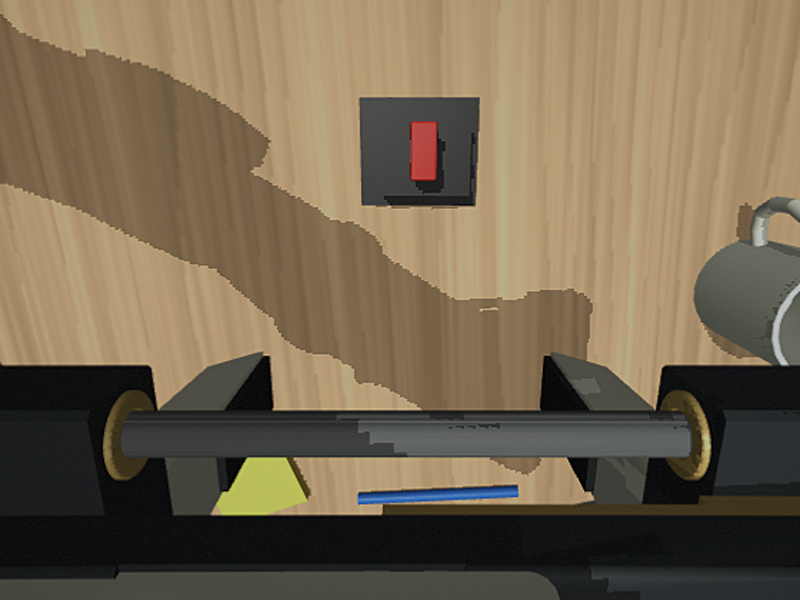

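Wrist view: handle top centre (424,151), edges parallel to the tool axes; mug well off to the right.

```bash
python3 - <<'E'
from h import *
import pickle
T,s,im=pickle.load(open("w2.pkl","rb"));W=eyes.camera_model("wrist");S=eyes.camera_model("scene");D=eyes.camera_model("side")
f=lambda c:ray(S,[(c[0]+.5)/3.3-.5+160,(c[1]+.5)/3.3-.5+130])
g=lambda c:ray(D,[(c[0]+.5)/3.4-.5+140,(c[1]+.5)/3.4-.5+170])
w=lambda c:ray(W,[(c[0]+.5)*.7-.5,(c[1]+.5)*.7-.5],T)
p,e=tri([f((80,222)),g((545,369)),w((424,151))]);print(p,e)
q=atz(w((424,151)),.11);print(q,"mug",atz(w((790,300)),.09))
Rm=R.from_quat(s["tool_rot"]).as_matrix()
for t in(p,q): print(Rm.T@(np.array([t[0],t[1],.074])-s["ee_pos"]))
E
```

```text
[ 0.48880523 -0.20976151  0.10674572] [np.float64(0.0007979818703742869), np.float64(0.0004340421502852947), np.float64(0.0006317297177963863)]
[ 0.48909139 -0.21027687  0.11      ] mug [ 0.70848561 -0.30944596  0.09      ]
[0.0783474  0.01006432 0.15271563]
[0.07784845 0.01037819 0.15271775]
```

Call:
{"api": "jog_arm", "payload": {
  "series": [
    {"tx": 0.041,"ty": 0.005,"tz": 0,"roll": 0,"gripper": 1},
    {"tx": 0.078,"ty": 0.01,"tz": 0,"roll": 0,"gripper": 1},
    {"tx": 0.078,"ty": 0.01,"tz": 0.03,"roll": 0,"gripper": 1},
    {"tx": 0.078,"ty": 0.01,"tz": 0.06,"roll": 0,"gripper": 1},
    {"tx": 0.078,"ty": 0.01,"tz": 0.09,"roll": 0,"gripper": 1},
    {"tx": 0.078,"ty": 0.01,"tz": 0.12,"roll": 0,"gripper": 1},
    {"tx": 0.078,"ty": 0.01,"tz": 0.14,"roll": 0,"gripper": 1},
    {"tx": 0.078,"ty": 0.01,"tz": 0.15,"roll": 0,"gripper": 1},
    {"tx": 0.078,"ty": 0.01,"tz": 0.152,"roll": 0,"gripper": 1},
    {"tx": 0.078,"ty": 0.01,"tz": 0.152,"roll": 0,"gripper": 1}
  ]
}}

```text
time: 3.03
ee_pos: [0.4906, -0.2009, 0.0747]
tool_rot: [0.723, 0.691, -0.0, -0.0]
wrist_force: [0.2, 0.5, 0.5]
finger_gap: 0.0915
grasp_force: 0.0
```

Call:
{"api": "jog_arm", "payload": {
  "series": [
    {"tx": 0,"ty": 0,"tz": 0,"roll": 0,"gripper": 0},
    {"tx": 0,"ty": 0,"tz": 0,"roll": 0,"gripper": 0},
    {"tx": 0,"ty": 0,"tz": 0,"roll": 0,"gripper": 0},
    {"tx": 0,"ty": 0,"tz": 0,"roll": 0,"gripper": 0},
    {"tx": 0,"ty": 0,"tz": 0,"roll": 0,"gripper": 0},
    {"tx": 0,"ty": 0,"tz": 0,"roll": 0,"gripper": 0},
    {"tx": 0,"ty": 0,"tz": 0,"roll": 0,"gripper": 0},
    {"tx": 0,"ty": 0,"tz": 0,"roll": 0,"gripper": 0},
    {"tx": 0,"ty": 0,"tz": 0,"roll": 0,"gripper": 0},
    {"tx": 0,"ty": 0,"tz": 0,"roll": 0,"gripper": 0},
    {"tx": 0,"ty": 0,"tz": 0,"roll": 0,"gripper": 0},
    {"tx": 0,"ty": 0,"tz": 0,"roll": 0,"gripper": 0}
  ],
  "newtons": 40
}}

```text
time: 4.03
ee_pos: [0.4904, -0.2019, 0.0747]
tool_rot: [0.723, 0.69, -0.0, -0.0]
wrist_force: [-0.8, 0.8, 1.4]
finger_gap: 0.0165
grasp_force: 0.5
```

The measured TCP sits 8 mm too far in +y; I'll reopen, shift and close again.

Call:
{"api": "jog_arm", "payload": {
  "series": [
    {"tx": 0,"ty": 0,"tz": 0,"roll": 0,"gripper": 0.45},
    {"tx": 0,"ty": 0,"tz": 0,"roll": 0,"gripper": 0.45},
    {"tx": 0,"ty": 0,"tz": 0,"roll": 0,"gripper": 0.45},
    {"tx": -0.008,"ty": -0.001,"tz": 0,"roll": 0,"gripper": 0.45},
    {"tx": -0.008,"ty": -0.001,"tz": 0,"roll": 0,"gripper": 0.45},
    {"tx": -0.008,"ty": -0.001,"tz": 0,"roll": 0,"gripper": 0.45},
    {"tx": -0.008,"ty": -0.001,"tz": 0,"roll": 0,"gripper": 0.45}
  ]
}}

```text
time: 4.62
ee_pos: [0.4891, -0.2101, 0.0747]
tool_rot: [0.724, 0.69, 0.0, 0.0]
wrist_force: [0.5, -0.9, 0.3]
finger_gap: 0.0414
grasp_force: 0.0
```

Call:
{"api": "jog_arm", "payload": {
  "series": [
    {"tx": 0,"ty": 0,"tz": 0,"roll": 0,"gripper": 0},
    {"tx": 0,"ty": 0,"tz": 0,"roll": 0,"gripper": 0},
    {"tx": 0,"ty": 0,"tz": 0,"roll": 0,"gripper": 0},
    {"tx": 0,"ty": 0,"tz": 0,"roll": 0,"gripper": 0},
    {"tx": 0,"ty": 0,"tz": 0,"roll": 0,"gripper": 0},
    {"tx": 0,"ty": 0,"tz": 0,"roll": 0,"gripper": 0},
    {"tx": 0,"ty": 0,"tz": 0,"roll": 0,"gripper": 0},
    {"tx": 0,"ty": 0,"tz": 0,"roll": 0,"gripper": 0},
    {"tx": 0,"ty": 0,"tz": 0,"roll": 0,"gripper": 0},
    {"tx": 0,"ty": 0,"tz": 0,"roll": 0,"gripper": 0}
  ],
  "newtons": 40
}}

```text
time: 5.45
ee_pos: [0.4891, -0.2097, 0.0747]
tool_rot: [0.723, 0.69, 0.0, -0.0]
wrist_force: [-0.0, 0.2, 1.1]
finger_gap: 0.0135
grasp_force: 40.0
```

Call:
{"api": "jog_arm", "payload": {
  "series": [
    {"tx": 0,"ty": 0,"tz": -0.02,"roll": 0,"gripper": 0},
    {"tx": 0,"ty": 0,"tz": -0.04,"roll": 0,"gripper": 0},
    {"tx": 0,"ty": 0,"tz": -0.06,"roll": 0,"gripper": 0},
    {"tx": 0,"ty": 0,"tz": -0.08,"roll": 0,"gripper": 0},
    {"tx": 0,"ty": 0,"tz": -0.1,"roll": 0,"gripper": 0},
    {"tx": 0,"ty": 0,"tz": -0.12,"roll": 0,"gripper": 0},
    {"tx": 0,"ty": 0,"tz": -0.13,"roll": 0,"gripper": 0},
    {"tx": 0,"ty": 0,"tz": -0.13,"roll": 0,"gripper": 0},
    {"tx": 0,"ty": 0,"tz": -0.13,"roll": 0,"gripper": 0}
  ]
}}

```text
time: 6.2
ee_pos: [0.4892, -0.2096, 0.2044]
tool_rot: [0.723, 0.691, 0.0, 0.0]
wrist_force: [0.1, 1.1, -0.7]
finger_gap: 0.0136
grasp_force: 40.0
```

Call:
{"api": "jog_arm", "payload": {
  "series": [
    {"tx": 0.03,"ty": 0,"tz": 0,"roll": 1,"gripper": 0},
    {"tx": 0.06,"ty": 0,"tz": 0,"roll": 2,"gripper": 0},
    {"tx": 0.095,"ty": 0,"tz": 0,"roll": 3,"gripper": 0},
    {"tx": 0.13,"ty": 0,"tz": 0,"roll": 4,"gripper": 0},
    {"tx": 0.165,"ty": 0,"tz": 0,"roll": 5,"gripper": 0},
    {"tx": 0.2,"ty": 0,"tz": 0,"roll": 6,"gripper": 0},
    {"tx": 0.235,"ty": -0.001,"tz": 0,"roll": 6.4,"gripper": 0},
    {"tx": 0.265,"ty": -0.002,"tz": 0,"roll": 6.4,"gripper": 0},
    {"tx": 0.29,"ty": -0.002,"tz": 0,"roll": 6.4,"gripper": 0},
    {"tx": 0.306,"ty": -0.002,"tz": 0,"roll": 6.4,"gripper": 0},
    {"tx": 0.306,"ty": -0.002,"tz": 0,"roll": 6.4,"gripper": 0},
    {"tx": 0.306,"ty": -0.002,"tz": 0,"roll": 6.4,"gripper": 0}
  ]
}}

```text
time: 7.2
ee_pos: [0.5005, 0.0966, 0.2032]
tool_rot: [0.76, 0.65, -0.001, -0.0]
wrist_force: [0.6, -0.4, -1.5]
finger_gap: 0.0134
grasp_force: 40.0
```

```bash
cat > go.py <<'E'
import sys
from h import *
s=manip.sense();Rm=R.from_quat(s["tool_rot"]).as_matrix()
print(s["time"],s["ee_pos"].round(4),"yaw",np.degrees(np.arctan2(Rm[1,1],Rm[0,1])).round(2),s["wrist_force"].round(2),"tilt",Rm[:2,2].round(4))
G={"b":(.503,.0955),"y":(.515,.170),"g":(.527,.2445)}[sys.argv[1]]
u=np.array([np.cos(np.radians(-9.1)),np.sin(np.radians(-9.1))])
t=np.array(G)-.0015*u
print("shift",(Rm.T@np.array([*(t-s["ee_pos"][:2]),0]))[:2].round(4),"to z .150:",(s["ee_pos"][2]-.150).round(4))
E
python3 go.py b
python3 - <<'E'
from h import *
a=eyes.capture("scene")[60:220,220:400];b=eyes.capture("side")[120:290,130:300]
a=cv2.resize(a,(400*180//160,400),interpolation=cv2.INTER_CUBIC);b=cv2.resize(b,(350,350),interpolation=cv2.INTER_CUBIC)
c=np.zeros((400,800,3),np.uint8);c[:,:450]=a;c[:350,450:]=b;cv2.imwrite("pics/c3.png",c)
E
```

```text
7.2 [0.5005 0.0966 0.2032] yaw -8.95 [ 0.58 -0.38 -1.5 ] tilt [-0.0024 -0.0011]
shift [-0.0007  0.0012] to z .150: 0.0532
```

View pics/c3.png

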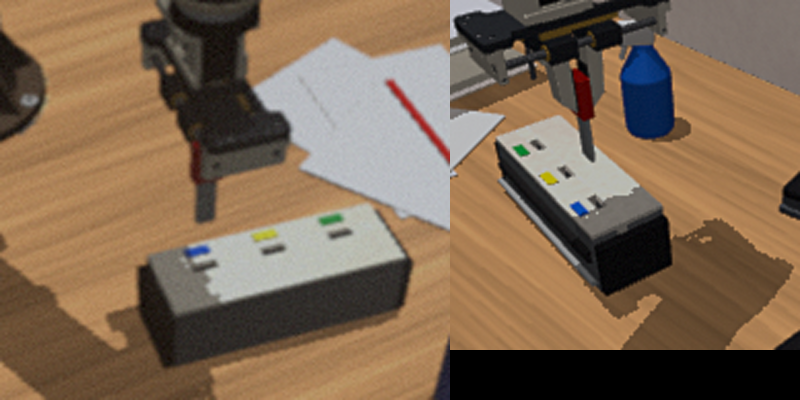

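The gauge hangs straight in the grip, above the blue gap. Now down until just inside the mouth.

Call:
{"api": "jog_arm", "payload": {
  "series": [
    {"tx": -0.001,"ty": 0.001,"tz": 0.02,"roll": 0,"gripper": 0},
    {"tx": -0.001,"ty": 0.001,"tz": 0.035,"roll": 0,"gripper": 0},
    {"tx": -0.001,"ty": 0.001,"tz": 0.045,"roll": 0,"gripper": 0},
    {"tx": -0.001,"ty": 0.001,"tz": 0.052,"roll": 0,"gripper": 0},
    {"tx": -0.001,"ty": 0.001,"tz": 0.056,"roll": 0,"gripper": 0},
    {"tx": -0.001,"ty": 0.001,"tz": 0.059,"roll": 0,"gripper": 0},
    {"tx": -0.001,"ty": 0.001,"tz": 0.062,"roll": 0,"gripper": 0}
  ]
}}

```text
time: 7.88
ee_pos: [0.5026, 0.0946, 0.1429]
tool_rot: [0.761, 0.649, 0.0, 0.0]
wrist_force: [1.3, 0.7, -1.1]
finger_gap: 0.0136
grasp_force: 40.0
```

```bash
python3 go.py b
```

```text
7.8833 [0.5026 0.0946 0.1429] yaw -9.1 [ 1.28  0.73 -1.12] tilt [0.0007 0.0002]
shift [ 0.0009 -0.0013] to z .150: -0.0071
```

Call:
{"api": "jog_arm", "payload": {
  "series": [
    {"tx": 0.001,"ty": -0.001,"tz": 0.002,"roll": 0,"gripper": 0},
    {"tx": 0.001,"ty": -0.001,"tz": 0.004,"roll": 0,"gripper": 0},
    {"tx": 0.001,"ty": -0.001,"tz": 0.006,"roll": 0,"gripper": 0},
    {"tx": 0.001,"ty": -0.001,"tz": 0.008,"roll": 0,"gripper": 0}
  ]
}}

```text
time: 8.22
ee_pos: [0.5015, 0.0961, 0.1348]
tool_rot: [0.761, 0.649, 0.0, 0.0]
wrist_force: [0.1, -0.8, -1.2]
finger_gap: 0.0141
grasp_force: 40.0
```

Call:
{"api": "jog_arm", "payload": {
  "series": [
    {"tx": 0,"ty": 0,"tz": 0.002,"roll": 0,"gripper": 0},
    {"tx": 0,"ty": 0,"tz": 0.004,"roll": 0,"gripper": 0},
    {"tx": 0,"ty": 0,"tz": 0.006,"roll": 0,"gripper": 0},
    {"tx": 0,"ty": 0,"tz": 0.008,"roll": 0,"gripper": 0}
  ]
}}

```text
time: 8.55
ee_pos: [0.5014, 0.096, 0.1265]
tool_rot: [0.761, 0.649, 0.0, -0.0]
wrist_force: [-1.0, -0.8, -1.4]
finger_gap: 0.0139
grasp_force: 40.0
```

Call:
{"api": "jog_arm", "payload": {
  "series": [
    {"tx": 0,"ty": 0,"tz": 0.002,"roll": 0,"gripper": 0},
    {"tx": 0,"ty": 0,"tz": 0.004,"roll": 0,"gripper": 0},
    {"tx": 0,"ty": 0,"tz": 0.006,"roll": 0,"gripper": 0}
  ]
}}

```text
time: 8.8
ee_pos: [0.5014, 0.0959, 0.1205]
tool_rot: [0.761, 0.649, 0.0, -0.0]
wrist_force: [0.1, -0.3, -1.2]
finger_gap: 0.0139
grasp_force: 40.0
```

Call:
{"api": "jog_arm", "payload": {
  "series": [
    {"tx": 0,"ty": 0,"tz": 0.002,"roll": 0,"gripper": 0},
    {"tx": 0,"ty": 0,"tz": 0.004,"roll": 0,"gripper": 0}
  ]
}}

```text
time: 8.97
ee_pos: [0.5014, 0.096, 0.1165]
tool_rot: [0.761, 0.649, 0.0, 0.0]
wrist_force: [0.3, 0.1, -1.2]
finger_gap: 0.0138
grasp_force: 40.0
```

Call:
{"api": "jog_arm", "payload": {
  "series": [
    {"tx": 0,"ty": 0,"tz": 0.002,"roll": 0,"gripper": 0},
    {"tx": 0,"ty": 0,"tz": 0.004,"roll": 0,"gripper": 0}
  ]
}}

```text
time: 9.13
ee_pos: [0.5014, 0.096, 0.1125]
tool_rot: [0.761, 0.649, 0.0, -0.0]
wrist_force: [-0.1, 0.4, -1.3]
finger_gap: 0.0141
grasp_force: 40.0
```

Call:
{"api": "jog_arm", "payload": {
  "series": [
    {"tx": 0,"ty": 0,"tz": 0.002,"roll": 0,"gripper": 0}
  ]
}}

```text
time: 9.22
ee_pos: [0.5014, 0.096, 0.1105]
tool_rot: [0.761, 0.649, 0.0, -0.0]
wrist_force: [0.1, 0.6, -1.0]
finger_gap: 0.0138
grasp_force: 40.0
```

Call:
{"api": "jog_arm", "payload": {
  "series": [
    {"tx": 0,"ty": 0,"tz": 0.002,"roll": 0,"gripper": 0}
  ]
}}

```text
time: 9.3
ee_pos: [0.5014, 0.096, 0.1085]
tool_rot: [0.761, 0.649, -0.0, -0.0]
wrist_force: [-0.2, -0.2, -1.4]
finger_gap: 0.0138
grasp_force: 40.0
```

Call:
{"api": "jog_arm", "payload": {
  "series": [
    {"tx": 0,"ty": 0,"tz": 0.002,"roll": 0,"gripper": 0},
    {"tx": 0,"ty": 0,"tz": 0.004,"roll": 0,"gripper": 0}
  ]
}}

```text
time: 9.47
ee_pos: [0.5014, 0.096, 0.1045]
tool_rot: [0.761, 0.649, 0.0, -0.0]
wrist_force: [-0.5, 0.4, -1.4]
finger_gap: 0.0137
grasp_force: 40.0
```

Call:
{"api": "jog_arm", "payload": {
  "series": [
    {"tx": 0,"ty": 0,"tz": 0.002,"roll": 0,"gripper": 0},
    {"tx": 0,"ty": 0,"tz": 0.004,"roll": 0,"gripper": 0}
  ]
}}

```text
time: 9.63
ee_pos: [0.5014, 0.096, 0.1005]
tool_rot: [0.761, 0.649, 0.0, -0.0]
wrist_force: [0.8, -0.2, -0.6]
finger_gap: 0.0138
grasp_force: 40.0
```

Blue is slack (no drag at 44 mm). Withdraw and try yellow.

Call:
{"api": "jog_arm", "payload": {
  "series": [
    {"tx": 0,"ty": 0,"tz": -0.01,"roll": 0,"gripper": 0},
    {"tx": 0,"ty": 0,"tz": -0.025,"roll": 0,"gripper": 0},
    {"tx": 0,"ty": 0,"tz": -0.04,"roll": 0,"gripper": 0},
    {"tx": 0,"ty": 0,"tz": -0.055,"roll": 0,"gripper": 0},
    {"tx": 0,"ty": 0,"tz": -0.06,"roll": 0,"gripper": 0},
    {"tx": 0.02,"ty": 0,"tz": -0.06,"roll": 0,"gripper": 0},
    {"tx": 0.04,"ty": 0,"tz": -0.06,"roll": 0,"gripper": 0},
    {"tx": 0.06,"ty": 0,"tz": -0.06,"roll": 0,"gripper": 0},
    {"tx": 0.075,"ty": 0,"tz": -0.06,"roll": 0,"gripper": 0},
    {"tx": 0.075,"ty": 0,"tz": -0.06,"roll": 0,"gripper": 0},
    {"tx": 0.075,"ty": 0,"tz": -0.06,"roll": 0,"gripper": 0},
    {"tx": 0.075,"ty": 0,"tz": -0.06,"roll": 0,"gripper": 0}
  ]
}}

```text
time: 10.63
ee_pos: [0.5131, 0.169, 0.1606]
tool_rot: [0.761, 0.649, -0.0, 0.0]
wrist_force: [0.8, -1.4, -0.6]
finger_gap: 0.0136
grasp_force: 40.0
```

```bash
python3 go.py y
```

```text
10.6333 [0.5131 0.169  0.1606] yaw -9.12 [ 0.82 -1.42 -0.55] tilt [-0.0004 -0.0008]
shift [0.0013 0.0002] to z .150: 0.0106
```

Call:
{"api": "jog_arm", "payload": {
  "series": [
    {"tx": 0.0005,"ty": 0,"tz": 0.005,"roll": 0,"gripper": 0},
    {"tx": 0.0005,"ty": 0,"tz": 0.01,"roll": 0,"gripper": 0},
    {"tx": 0.0005,"ty": 0,"tz": 0.015,"roll": 0,"gripper": 0},
    {"tx": 0.0005,"ty": 0,"tz": 0.018,"roll": 0,"gripper": 0},
    {"tx": 0.0005,"ty": 0,"tz": 0.021,"roll": 0,"gripper": 0}
  ]
}}

```text
time: 11.05
ee_pos: [0.5131, 0.1701, 0.1391]
tool_rot: [0.761, 0.649, -0.0, -0.0]
wrist_force: [-0.3, -0.8, -1.0]
finger_gap: 0.0141
grasp_force: 40.0
```

Call:
{"api": "jog_arm", "payload": {
  "series": [
    {"tx": 0,"ty": 0,"tz": 0.003,"roll": 0,"gripper": 0},
    {"tx": 0,"ty": 0,"tz": 0.006,"roll": 0,"gripper": 0},
    {"tx": 0,"ty": 0,"tz": 0.009,"roll": 0,"gripper": 0},
    {"tx": 0,"ty": 0,"tz": 0.012,"roll": 0,"gripper": 0}
  ]
}}

```text
time: 11.38
ee_pos: [0.5133, 0.1705, 0.1275]
tool_rot: [0.761, 0.649, 0.0, -0.0]
wrist_force: [0.8, 0.7, -1.6]
finger_gap: 0.0133
grasp_force: 40.0
```

Call:
{"api": "jog_arm", "payload": {
  "series": [
    {"tx": 0,"ty": 0,"tz": 0.002,"roll": 0,"gripper": 0},
    {"tx": 0,"ty": 0,"tz": 0.004,"roll": 0,"gripper": 0},
    {"tx": 0,"ty": 0,"tz": 0.006,"roll": 0,"gripper": 0}
  ]
}}

```text
time: 11.63
ee_pos: [0.5133, 0.1705, 0.1216]
tool_rot: [0.761, 0.649, 0.0, -0.0]
wrist_force: [0.5, -0.3, -1.3]
finger_gap: 0.0139
grasp_force: 40.0
```

Depth 23 mm; single small steps now.

Call:
{"api": "jog_arm", "payload": {
  "series": [
    {"tx": 0,"ty": 0,"tz": 0.0015,"roll": 0,"gripper": 0},
    {"tx": 0,"ty": 0,"tz": 0.003,"roll": 0,"gripper": 0}
  ]
}}

```text
time: 11.8
ee_pos: [0.5133, 0.1705, 0.1186]
tool_rot: [0.761, 0.649, 0.0, -0.0]
wrist_force: [0.4, -0.7, -0.5]
finger_gap: 0.0136
grasp_force: 40.0
```

Call:
{"api": "jog_arm", "payload": {
  "series": [
    {"tx": 0,"ty": 0,"tz": 0.001,"roll": 0,"gripper": 0},
    {"tx": 0,"ty": 0,"tz": 0.002,"roll": 0,"gripper": 0}
  ]
}}

```text
time: 11.97
ee_pos: [0.5133, 0.1706, 0.1167]
tool_rot: [0.761, 0.649, 0.0, -0.0]
wrist_force: [-0.7, -0.2, -1.5]
finger_gap: 0.0137
grasp_force: 40.0
```

Call:
{"api": "jog_arm", "payload": {
  "series": [
    {"tx": 0,"ty": 0,"tz": 0.001,"roll": 0,"gripper": 0},
    {"tx": 0,"ty": 0,"tz": 0.002,"roll": 0,"gripper": 0}
  ]
}}

```text
time: 12.13
ee_pos: [0.5133, 0.1705, 0.1147]
tool_rot: [0.761, 0.649, -0.0, -0.0]
wrist_force: [-1.1, -0.3, -0.5]
finger_gap: 0.0135
grasp_force: 40.0
```

Call:
{"api": "jog_arm", "payload": {
  "series": [
    {"tx": 0,"ty": 0,"tz": 0.001,"roll": 0,"gripper": 0}
  ]
}}

```text
time: 12.22
ee_pos: [0.5131, 0.1706, 0.1137]
tool_rot: [0.761, 0.649, -0.0, -0.0]
wrist_force: [-0.6, -0.2, 0.6]
finger_gap: 0.0134
grasp_force: 40.0
```

Call:
{"api": "jog_arm", "payload": {
  "series": [
    {"tx": 0,"ty": 0,"tz": 0.001,"roll": 0,"gripper": 0}
  ]
}}

```text
time: 12.3
ee_pos: [0.5129, 0.1706, 0.1126]
tool_rot: [0.761, 0.649, -0.0, -0.0]
wrist_force: [-3.0, 0.5, 0.9]
finger_gap: 0.0137
grasp_force: 40.0
```

Contact starts at about 31 mm depth.

Call:
{"api": "jog_arm", "payload": {
  "series": [
    {"tx": 0,"ty": 0,"tz": 0.001,"roll": 0,"gripper": 0}
  ]
}}

```text
time: 12.38
ee_pos: [0.5128, 0.1707, 0.1117]
tool_rot: [0.761, 0.649, -0.0, -0.0]
wrist_force: [-2.5, 0.2, 4.9]
finger_gap: 0.0136
grasp_force: 40.0
```

Call:
{"api": "jog_arm", "payload": {
  "series": [
    {"tx": 0,"ty": 0,"tz": 0.001,"roll": 0,"gripper": 0}
  ]
}}

```text
time: 12.47
ee_pos: [0.5129, 0.1707, 0.1109]
tool_rot: [0.761, 0.649, -0.0, -0.0]
wrist_force: [-5.6, 0.4, 11.9]
finger_gap: 0.014
grasp_force: 40.0
```

Call:
{"api": "jog_arm", "payload": {
  "series": [
    {"tx": 0,"ty": 0,"tz": 0.001,"roll": 0,"gripper": 0}
  ]
}}

```text
time: 12.55
ee_pos: [0.513, 0.1708, 0.1103]
tool_rot: [0.761, 0.649, -0.0, -0.0]
wrist_force: [-6.5, 0.2, 13.4]
finger_gap: 0.014
grasp_force: 40.0
```

Call:
{"api": "jog_arm", "payload": {
  "series": [
    {"tx": 0,"ty": 0,"tz": 0.0007,"roll": 0,"gripper": 0}
  ]
}}

```text
time: 12.63
ee_pos: [0.513, 0.1709, 0.1098]
tool_rot: [0.761, 0.649, 0.0, -0.001]
wrist_force: [-7.7, 0.3, 18.5]
finger_gap: 0.0136
grasp_force: 40.0
```

Call:
{"api": "jog_arm", "payload": {
  "series": [
    {"tx": 0,"ty": 0,"tz": 0.0007,"roll": 0,"gripper": 0}
  ]
}}

```text
time: 12.72
ee_pos: [0.513, 0.1709, 0.1094]
tool_rot: [0.761, 0.649, 0.0, -0.001]
wrist_force: [-7.6, -0.0, 20.8]
finger_gap: 0.0139
grasp_force: 40.0
```

Past 18 N at 35 mm: yellow is tight. Withdraw and try green.

Call:
{"api": "jog_arm", "payload": {
  "series": [
    {"tx": 0,"ty": 0,"tz": -0.005,"roll": 0,"gripper": 0},
    {"tx": 0,"ty": 0,"tz": -0.01,"roll": 0,"gripper": 0},
    {"tx": 0,"ty": 0,"tz": -0.02,"roll": 0,"gripper": 0},
    {"tx": 0,"ty": 0,"tz": -0.035,"roll": 0,"gripper": 0},
    {"tx": 0,"ty": 0,"tz": -0.053,"roll": 0,"gripper": 0},
    {"tx": 0.02,"ty": 0,"tz": -0.053,"roll": 0,"gripper": 0},
    {"tx": 0.04,"ty": 0,"tz": -0.053,"roll": 0,"gripper": 0},
    {"tx": 0.06,"ty": 0,"tz": -0.053,"roll": 0,"gripper": 0},
    {"tx": 0.075,"ty": 0,"tz": -0.053,"roll": 0,"gripper": 0},
    {"tx": 0.075,"ty": 0,"tz": -0.053,"roll": 0,"gripper": 0},
    {"tx": 0.075,"ty": 0,"tz": -0.053,"roll": 0,"gripper": 0},
    {"tx": 0.075,"ty": 0,"tz": -0.053,"roll": 0,"gripper": 0}
  ]
}}

```text
time: 13.72
ee_pos: [0.5253, 0.2435, 0.1615]
tool_rot: [0.761, 0.649, -0.0, 0.0]
wrist_force: [-0.7, -0.0, -0.7]
finger_gap: 0.0134
grasp_force: 40.0
```

```bash
python3 go.py g; python3 - <<'E'
from h import *
a=eyes.capture("scene")[60:220,250:430];b=eyes.capture("side")[100:270,110:280]
a=cv2.resize(a,(450,400),interpolation=cv2.INTER_CUBIC);b=cv2.resize(b,(350,350),interpolation=cv2.INTER_CUBIC)
c=np.zeros((400,800,3),np.uint8);c[:,:450]=a;c[:350,450:]=b;cv2.imwrite("pics/c4.png",c)
E
```

```text
13.7167 [0.5253 0.2435 0.1615] yaw -9.12 [-0.69 -0.03 -0.7 ] tilt [ 0.0001 -0.0008]
shift [0.0013 0.    ] to z .150: 0.0115
```

View pics/c4.png

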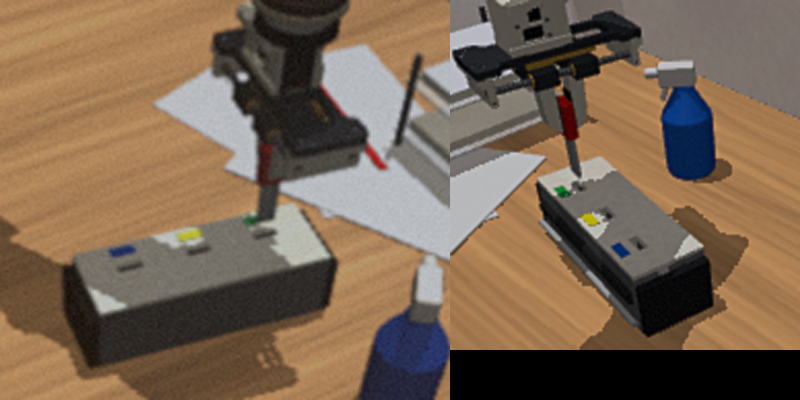

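Gauge poised above green. The spray is near, so I check its distance from the gripper body.

```bash
python3 - <<'E'
from h import *
S=eyes.camera_model("scene");D=eyes.camera_model("side")
for a,b in [((421,169),(219,131)),((410,226),(227,184))]:
    p,e=tri([ray(S,a),ray(D,b)]);print(p.round(3),np.round(e,3))
    d=p[:2]-[.5256,.2447];c,s=np.cos(np.radians(-9.1)),np.sin(np.radians(-9.1));print("unit axes",d@[c,s],d@[-s,c])
E
```

```text
[0.718 0.281 0.167] [0.004 0.004]
unit axes 0.18433072051995358 0.06646575444784877
[ 0.735  0.287 -0.018] [0. 0.]
unit axes 0.2002145060663625 0.07456450683374546
```

Call:
{"api": "jog_arm", "payload": {
  "series": [
    {"tx": 0.0005,"ty": 0,"tz": 0.005,"roll": 0,"gripper": 0},
    {"tx": 0.0005,"ty": 0,"tz": 0.01,"roll": 0,"gripper": 0},
    {"tx": 0.0005,"ty": 0,"tz": 0.015,"roll": 0,"gripper": 0},
    {"tx": 0.0005,"ty": 0,"tz": 0.018,"roll": 0,"gripper": 0},
    {"tx": 0.0005,"ty": 0,"tz": 0.021,"roll": 0,"gripper": 0}
  ]
}}

```text
time: 14.23
ee_pos: [0.525, 0.2448, 0.1396]
tool_rot: [0.761, 0.649, -0.0, -0.0]
wrist_force: [0.0, 0.5, -1.3]
finger_gap: 0.0137
grasp_force: 40.0
```

Call:
{"api": "jog_arm", "payload": {
  "series": [
    {"tx": 0,"ty": 0,"tz": 0.003,"roll": 0,"gripper": 0},
    {"tx": 0,"ty": 0,"tz": 0.006,"roll": 0,"gripper": 0},
    {"tx": 0,"ty": 0,"tz": 0.009,"roll": 0,"gripper": 0},
    {"tx": 0,"ty": 0,"tz": 0.012,"roll": 0,"gripper": 0}
  ]
}}

```text
time: 14.57
ee_pos: [0.5253, 0.2451, 0.1281]
tool_rot: [0.761, 0.649, 0.0, -0.0]
wrist_force: [-0.2, 0.1, -2.0]
finger_gap: 0.0138
grasp_force: 40.0
```

Call:
{"api": "jog_arm", "payload": {
  "series": [
    {"tx": 0,"ty": 0,"tz": 0.002,"roll": 0,"gripper": 0},
    {"tx": 0,"ty": 0,"tz": 0.004,"roll": 0,"gripper": 0},
    {"tx": 0,"ty": 0,"tz": 0.006,"roll": 0,"gripper": 0}
  ]
}}

```text
time: 14.82
ee_pos: [0.5253, 0.2451, 0.1222]
tool_rot: [0.761, 0.649, 0.0, 0.0]
wrist_force: [-0.5, -0.1, -1.8]
finger_gap: 0.0136
grasp_force: 40.0
```

Spray is clear (0.18 m vs. 0.095 m body half-length). Depth 22.5 mm.

Call:
{"api": "jog_arm", "payload": {
  "series": [
    {"tx": 0,"ty": 0,"tz": 0.0015,"roll": 0,"gripper": 0},
    {"tx": 0,"ty": 0,"tz": 0.003,"roll": 0,"gripper": 0},
    {"tx": 0,"ty": 0,"tz": 0.0045,"roll": 0,"gripper": 0}
  ]
}}

```text
time: 15.07
ee_pos: [0.5253, 0.2451, 0.1177]
tool_rot: [0.761, 0.649, 0.0, 0.0]
wrist_force: [-0.6, -0.1, -0.9]
finger_gap: 0.0138
grasp_force: 40.0
```

Call:
{"api": "jog_arm", "payload": {
  "series": [
    {"tx": 0,"ty": 0,"tz": 0.0015,"roll": 0,"gripper": 0},
    {"tx": 0,"ty": 0,"tz": 0.003,"roll": 0,"gripper": 0}
  ]
}}

```text
time: 15.23
ee_pos: [0.5252, 0.2451, 0.1148]
tool_rot: [0.761, 0.649, 0.0, -0.0]
wrist_force: [-0.6, 0.5, 0.6]
finger_gap: 0.0136
grasp_force: 40.0
```

Call:
{"api": "jog_arm", "payload": {
  "series": [
    {"tx": 0,"ty": 0,"tz": 0.001,"roll": 0,"gripper": 0},
    {"tx": 0,"ty": 0,"tz": 0.002,"roll": 0,"gripper": 0}
  ]
}}

```text
time: 15.4
ee_pos: [0.5248, 0.2452, 0.1127]
tool_rot: [0.761, 0.649, -0.0, -0.0]
wrist_force: [-2.5, 0.7, 1.7]
finger_gap: 0.0134
grasp_force: 40.0
```

Call:
{"api": "jog_arm", "payload": {
  "series": [
    {"tx": 0,"ty": 0,"tz": 0.001,"roll": 0,"gripper": 0}
  ]
}}

```text
time: 15.48
ee_pos: [0.5248, 0.2452, 0.1118]
tool_rot: [0.761, 0.649, -0.0, -0.0]
wrist_force: [-3.8, -0.0, 4.9]
finger_gap: 0.0138
grasp_force: 40.0
```

Call:
{"api": "jog_arm", "payload": {
  "series": [
    {"tx": 0,"ty": 0,"tz": 0.001,"roll": 0,"gripper": 0}
  ]
}}

```text
time: 15.57
ee_pos: [0.5248, 0.2453, 0.111]
tool_rot: [0.761, 0.649, -0.0, -0.0]
wrist_force: [-4.3, 0.1, 8.3]
finger_gap: 0.0137
grasp_force: 40.0
```

Call:
{"api": "jog_arm", "payload": {
  "series": [
    {"tx": 0,"ty": 0,"tz": 0.001,"roll": 0,"gripper": 0}
  ]
}}

```text
time: 15.65
ee_pos: [0.5248, 0.2454, 0.1102]
tool_rot: [0.761, 0.649, -0.0, -0.0]
wrist_force: [-4.9, 0.6, 7.5]
finger_gap: 0.0134
grasp_force: 40.0
```

Call:
{"api": "jog_arm", "payload": {
  "series": [
    {"tx": 0,"ty": 0,"tz": 0.001,"roll": 0,"gripper": 0}
  ]
}}

```text
time: 15.73
ee_pos: [0.5248, 0.2455, 0.1093]
tool_rot: [0.761, 0.649, 0.0, -0.001]
wrist_force: [-6.1, 0.7, 7.5]
finger_gap: 0.014
grasp_force: 40.0
```

Call:
{"api": "jog_arm", "payload": {
  "series": [
    {"tx": 0,"ty": 0,"tz": 0.001,"roll": 0,"gripper": 0}
  ]
}}

```text
time: 15.82
ee_pos: [0.5248, 0.2455, 0.1083]
tool_rot: [0.761, 0.649, 0.0, -0.001]
wrist_force: [-5.0, -0.5, 8.3]
finger_gap: 0.0141
grasp_force: 40.0
```

Green behaves as the right fit (7–8 N). Push on toward home.

Call:
{"api": "jog_arm", "payload": {
  "series": [
    {"tx": 0,"ty": 0,"tz": 0.0015,"roll": 0,"gripper": 0},
    {"tx": 0,"ty": 0,"tz": 0.003,"roll": 0,"gripper": 0}
  ]
}}

```text
time: 15.98
ee_pos: [0.5248, 0.2457, 0.1052]
tool_rot: [0.761, 0.649, 0.0, -0.001]
wrist_force: [-3.9, 0.5, 5.2]
finger_gap: 0.0137
grasp_force: 40.0
```

Call:
{"api": "jog_arm", "payload": {
  "series": [
    {"tx": 0,"ty": 0,"tz": 0.0015,"roll": 0,"gripper": 0},
    {"tx": 0,"ty": 0,"tz": 0.003,"roll": 0,"gripper": 0},
    {"tx": 0,"ty": 0,"tz": 0.0045,"roll": 0,"gripper": 0}
  ]
}}

```text
time: 16.23
ee_pos: [0.5248, 0.2456, 0.1006]
tool_rot: [0.761, 0.649, 0.0, -0.0]
wrist_force: [-3.8, 0.5, 4.9]
finger_gap: 0.0138
grasp_force: 40.0
```

Call:
{"api": "jog_arm", "payload": {
  "series": [
    {"tx": 0,"ty": 0,"tz": 0.0015,"roll": 0,"gripper": 0},
    {"tx": 0,"ty": 0,"tz": 0.003,"roll": 0,"gripper": 0},
    {"tx": 0,"ty": 0,"tz": 0.0045,"roll": 0,"gripper": 0}
  ]
}}

```text
time: 16.48
ee_pos: [0.5248, 0.2455, 0.0961]
tool_rot: [0.761, 0.649, 0.0, -0.0]
wrist_force: [-4.0, 1.0, 6.3]
finger_gap: 0.0138
grasp_force: 40.0
```

Call:
{"api": "jog_arm", "payload": {
  "series": [
    {"tx": 0,"ty": 0,"tz": 0.0015,"roll": 0,"gripper": 0},
    {"tx": 0,"ty": 0,"tz": 0.003,"roll": 0,"gripper": 0}
  ]
}}

```text
time: 16.65
ee_pos: [0.5248, 0.2455, 0.0931]
tool_rot: [0.761, 0.649, -0.0, -0.0]
wrist_force: [-3.0, 0.3, 5.7]
finger_gap: 0.0136
grasp_force: 40.0
```

Call:
{"api": "jog_arm", "payload": {
  "series": [
    {"tx": 0,"ty": 0,"tz": 0.001,"roll": 0,"gripper": 0},
    {"tx": 0,"ty": 0,"tz": 0.002,"roll": 0,"gripper": 0}
  ]
}}

```text
time: 16.82
ee_pos: [0.5248, 0.2455, 0.0911]
tool_rot: [0.761, 0.649, -0.0, -0.0]
wrist_force: [-4.3, 1.3, 5.7]
finger_gap: 0.0137
grasp_force: 40.0
```

Call:
{"api": "jog_arm", "payload": {
  "series": [
    {"tx": 0,"ty": 0,"tz": 0.001,"roll": 0,"gripper": 0}
  ]
}}

```text
time: 16.9
ee_pos: [0.5248, 0.2455, 0.0901]
tool_rot: [0.761, 0.649, -0.0, -0.0]
wrist_force: [-3.8, 0.4, 5.9]
finger_gap: 0.0137
grasp_force: 40.0
```

Call:
{"api": "jog_arm", "payload": {
  "series": [
    {"tx": 0,"ty": 0,"tz": 0.0007,"roll": 0,"gripper": 0}
  ]
}}

```text
time: 16.98
ee_pos: [0.5248, 0.2455, 0.0896]
tool_rot: [0.761, 0.649, 0.0, -0.0]
wrist_force: [-8.6, -1.7, 18.4]
finger_gap: 0.0141
grasp_force: 40.0
```

Flush (force step at exactly the predicted height). Relax, open and retreat upward.

Call:
{"api": "jog_arm", "payload": {
  "series": [
    {"tx": 0,"ty": 0,"tz": -0.0003,"roll": 0,"gripper": 0},
    {"tx": 0,"ty": 0,"tz": -0.0003,"roll": 0,"gripper": 0},
    {"tx": 0,"ty": 0,"tz": -0.0003,"roll": 0,"gripper": 0.5},
    {"tx": 0,"ty": 0,"tz": -0.0003,"roll": 0,"gripper": 0.5},
    {"tx": 0,"ty": 0,"tz": -0.0003,"roll": 0,"gripper": 0.5},
    {"tx": 0,"ty": 0,"tz": -0.0003,"roll": 0,"gripper": 0.5},
    {"tx": 0,"ty": 0,"tz": -0.0003,"roll": 0,"gripper": 0.5},
    {"tx": 0,"ty": 0,"tz": -0.0003,"roll": 0,"gripper": 0.5}
  ]
}}

```text
time: 17.65
ee_pos: [0.5253, 0.245, 0.0894]
tool_rot: [0.761, 0.649, 0.0, 0.0]
wrist_force: [-0.3, -0.9, 1.0]
finger_gap: 0.045
grasp_force: 0.0
```

Call:
{"api": "jog_arm", "payload": {
  "series": [
    {"tx": 0,"ty": 0,"tz": -0.02,"roll": 0,"gripper": 0.5},
    {"tx": 0,"ty": 0,"tz": -0.045,"roll": 0,"gripper": 0.5},
    {"tx": 0,"ty": 0,"tz": -0.07,"roll": 0,"gripper": 0.5},
    {"tx": 0,"ty": 0,"tz": -0.1,"roll": 0,"gripper": 0.5},
    {"tx": 0,"ty": 0,"tz": -0.13,"roll": 0,"gripper": 0.5},
    {"tx": -0.035,"ty": 0,"tz": -0.15,"roll": 0,"gripper": 0.5},
    {"tx": -0.07,"ty": 0,"tz": -0.15,"roll": 0,"gripper": 0.5},
    {"tx": -0.1,"ty": 0,"tz": -0.15,"roll": 0,"gripper": 0.5},
    {"tx": -0.1,"ty": 0,"tz": -0.15,"roll": 0,"gripper": 0.5},
    {"tx": -0.1,"ty": 0,"tz": -0.15,"roll": 0,"gripper": 0.5}
  ]
}}

```text
time: 18.48
ee_pos: [0.5095, 0.1445, 0.2399]
tool_rot: [0.762, 0.648, 0.0, -0.0]
wrist_force: [1.0, 0.4, 1.2]
finger_gap: 0.046
grasp_force: 0.0
```

```bash
python3 - <<'E'
from h import *
a=eyes.capture("scene")[80:220,250:430];b=eyes.capture("side")[120:270,130:280]
a=cv2.resize(a,(450,350),interpolation=cv2.INTER_CUBIC);b=cv2.resize(b,(350,350),interpolation=cv2.INTER_CUBIC)
cv2.imwrite("pics/c5.png",np.hstack([a,b]))
E
```

```text
(no output)
```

View pics/c5.png

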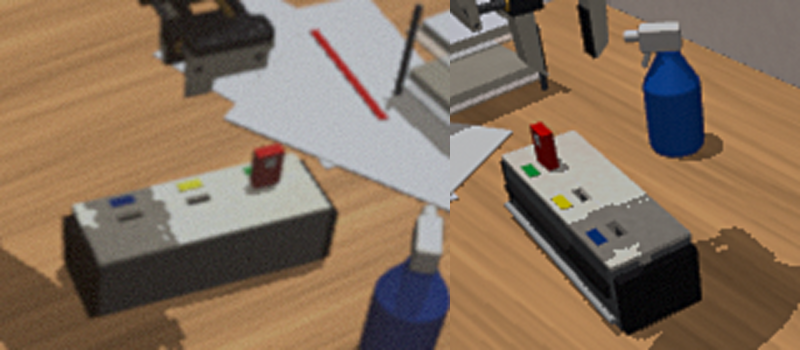

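The gauge stands upright and flush in the green gap, released, with the arm clear.

```bash
python3 -c "
from workcell import order
print(order.hand_in())"
```

```text
the job is handed in; nothing more can be done
None
```

The gauge stands fully home and released in the green gap, which gave a steady 5–8 N drag; blue was slack, yellow was tight and I backed out at about 21 N, and the job is handed in (the hand-in returned no verdict).

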